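# Clip the sharps container into its holder and tug-test the catch

## Robot

A 6-joint arm with a two-finger parallel gripper is mounted at the origin on the work surface. World frame = base frame: x ahead of the robot, y to its left, z up, the work surface at z = 0. Lengths are in m, angles in degrees, forces in N, time in s.
With the tool pointing down it reaches from about 0.35 to 0.875 m from the base axis. Payload 4.2 kg.
Tool frame: the origin (TCP) lies midway between the tips of the shut fingers; the grasp point (between the pads) lies 19 mm behind it; z points along the fingers, y is the direction in which the jaws open and shut (so a half turn about z gives the same grasp; the last joint's range is limited). The gripper opens to 87 mm and grips with 3 to 60 N. Pads are 19 mm wide; open, the fingers measure 117 mm over their backs; the gripper's body (75 mm by 190 mm) begins 51 mm behind the grasp point.
Start: joints at [-56.23, 22.042, 0.453, 0, -68.411, -14.817], TCP at [0.203, -0.591, 0.223] pointing down, gripper open.
Joint ranges: [-179.83, 179.83], [-69.29, 118.12], [-61.27, 80.66], [-181.25, 117.63], [-171.15, -9.14], [-177.46, 177.46]. Speed limits (degrees/s): [159.86, 159.86, 180, 180, 180, 180].

## Interface

Orientations are given as a 3x3 rotation matrix whose columns are the frame's x, y, z axes.
In Python, from station import r gives the robot as it stands.
- The arm moves only by the tool carry_out, never from a script. Its argument "steps" is a list of rows, each a list of 2 entries, a list of its own where there are three numbers: the shift along the tool's x, y, z in cm, then the turn about the tool's z in degrees. In form: [[[x, y, z], twist], ...]. A call has 1 to 20 rows; each row is the pose to reach, as a shift and turn from the pose measured when the call began, along the tool's axes at that moment; what a row does not reach only later rows make up. A row lasts 1/10 s, in which the tool goes at most 50 mm and 8.59 degrees, less where a joint would pass 70% of its speed; a pose out of reach is approached as far as the arm can. A call with a gripper value outside its range is refused whole. "gripper" is the gripper's target within -1 to 1 (fully open at 1, half-way at 0, shut at -1), set as the call begins (left out, the last holds). The fingers move at their own pace and stop on an object; the grip force is fixed at half the most. Time passes only in rows, so rows that repeat a pose let the fingers close. It gives the time, the measured TCP pose, the force and the opening at its end, in the units of the state.
- r.sense(): the state, without advancing time (a new reading comes with each control period).
- r.capture(name): name is "scene" or "top"; returns the picture (480x640x3 uint8, red, green, blue); there is no depth.
- r.calibration(name): a dict with "camera_matrix" (3x3 intrinsics, pixels), "D" ([k1, k2, p1, p2, k3] as OpenCV has them; the pictures are not rectified), "world_from_camera" (4x4, takes a point from camera to world coordinates). Camera axes: x right, y up, looking along -z (the intrinsics and any distortion apply to the point x, -y, -z); pixel columns grow to the right and rows downward; lengths in m; the calibration is good to about 2 mm. A picture is of the moment at which its call begins. calibration takes no time and is no camera call.
- r.finish_job(): hands the job in, once; it reports no verdict.
Trained networks look in the newest picture that a camera, given by its name, has taken for a name from the list of things; names that differ only in an ending like _2 or _b are one class to them, and where a whole thing is asked for, a point or a joint stands for the part that bears it (a point fixed in the world has none). Each returns a list of dicts, best first, with "confidence" (0 to 1); they miss things now and then, are a little off and sometimes report something else, mostly with a low value. They report only what shows in the picture. A call takes as long as a camera call. They do not tell look-alikes from the thing itself.
- r.cut_out(camera, target): "pixels" (480x640 bool, what is visible of it).
- r.place_of(camera, target): "centre" ([x, y, z] in m, in world coordinates, good to about 4 mm: a listed point, or the origin of a listed thing).
The state is a dict: "time_s": time; "joints": joint angles; "joint_velocities": joint speeds; "effort": joint torques, N m; "tcp_pos": TCP position; "ee_rot": TCP orientation; "wrist_force": force on the tool from outside, world axes, zero at the start; "moment": the same for the moment, N m; "gripper_width": opening from 0.0 (shut) to 1.0 (fully open).
Only numpy, scipy, OpenCV 4.12 (cv2) and the standard library are available. Lean on these libraries where they do the work, as an engineer would, in place of code of your own. Each camera call takes 0.05 s, during which the arm holds its last target. There are 200 camera calls.

## Task

Lift the yellow sharps container by its red carry handle, lower it into the steel holder with its lug on the catch side, and press it gently down until it is fully home and the spring catch has snapped out over the lug. Then prove that the catch holds: still holding the handle, pull straight up with slowly rising force until the catch carries about 15 N on top of the container's own weight, keep that pull for about a second, and never load the catch beyond 22 N. Let the container settle back and let go of it, leaving it latched in the holder and everything else on the trolley where it was.

Things in the scene. Friction and masses are not known exactly. Their poses are not given: they have to be found in the camera images.
- container: Loose sharps container, 0.25 to 0.42 kg, upright on the table at the start. Yellow body 72 (x) x 100 (y) mm, straight to 86 mm height, foot bevelled by 3 mm; red lid 90 x 118 mm, its top at 136 mm. Origin: centre of the underside, z up, +x towards the face with the lug. An orange flap lies on the -x half of the lid, the carry handle stands on the +x half.
- container_handle (a point): Middle of the red handle's bar (container_c7), 14 mm to +x of the container's centre, 172 mm above its underside. The bar is level along the container's y, 12 mm thick (x), 20 mm tall (z), 72 mm free between its posts, 26 mm free below it. Grip it across its thickness, firmly (50 N or more).
- container_lug (a point): Middle of the top edge of the strike lug, a yellow ledge on the container's +x face: 36 mm wide (y), stands 7 mm out of the face, 7 mm tall, its flat top 66 mm above the container's underside.
- holder: Holder fixed to the table: cradle of white sheet walls on a steel base, open above. Inside 75.5 (x) x 103.5 (y) mm, so 1.75 mm free on each side of the container; walls to 46 mm, flared lips to 57 mm height. Origin: cradle's centre at table height, z up. On its +x side two white cheeks, 109 mm high, carry the catch; the container's +x must point the same way as the holder's +x.
- holder_seat (a point): Centre of the cradle's floor (a rubber pad), 8 mm above the table; a container that is fully home has its origin here. The catch's height was set by slotted screws, differently each time and not measured: a latched container has 1.5 to 6.5 mm of free lift, then its lug meets the bolt, which gives only about 1 mm for every 15 N.
- glove_box: Loose box of gloves, 125 x 235 x 75 mm; leave alone.
- saline: Loose clear bottle with yellow cap, 70 mm wide, 200 mm tall; leave alone.
- antiseptic: Loose amber bottle, 58 mm wide, 145 mm tall; leave alone.
- cotton_jar: Loose glass jar of cotton balls, 100 mm wide, 120 mm tall; leave alone.
- instrument_cup: Loose steel cup, 68 mm wide, with forceps standing in it up to 190 mm; leave alone.
- gallipot: Loose small steel bowl, 84 mm wide, 42 mm tall; leave alone.
- tape_roll: Loose white roll of tape lying flat, 60 mm wide, 25 mm tall; leave alone.
- bolt (a joint): The catch: a brass spring bolt, 22 mm wide, its nose pointing to the holder's -x, 76 to 81 mm over the table. Value in m: 0 sprung out, up to 0.011 pushed back (3 N, plus 0.5 N per mm). Flat below (its lowest part is bolt_c0), bevelled above: the lug coming down pushes it aside by some 6 mm, which takes some 5 to 10 N of pressing, then it snaps out over the lug.
Mind the look-alikes: they are no part of the job. Leave any green or pink look-alike of the container alone.

How it is judged (in metres and radians):
On the way, in this order (a step that is already met when the one before it is completed fails the run):
1. the container stands in the holder, fully home, and the bolt has snapped out over its lug (z of container in the frame of holder_seat below 0.005 m and horizontal distance between container and holder_seat below 0.006 m and angle between the x axis of container and the x axis of holder, either way round below 0.12 rad and x of container_lug in the frame of holder above 0.03 m and value of joint bolt below 0.002 m), for 0.1 s.
2. the container, pulled up by its handle, loads the sprung-out bolt with 10 to 22 N, kept for half a second (contact force between container and bolt_c0 above 10 N and contact force between container_c7 and the fingers above 5 N and z of container in the frame of holder_seat below 0.01 m and value of joint bolt below 0.002 m), for 0.5 s.
At the end, for the whole second after the job is handed in: The container stands upright in the holder within 4 mm of its floor and 6 mm of its centre, its lug under the bolt, the bolt sprung out to within 2 mm, the container at rest and let go (z of container in the frame of holder_seat below 0.004 m and horizontal distance between container and holder_seat below 0.006 m and angle between container's own z axis and vertical below 0.06 rad and angle between the x axis of container and the x axis of holder, either way round below 0.12 rad and value of joint bolt below 0.002 m and linear speed of container below 0.02 m/s and contact force between container and the fingers below 0.1 N); the robot touches nothing.
It fails at once if the catch is loaded with more than 22 N (contact force between container and bolt_c0 above 22 N).
It fails at once if the container is rammed into the holder with more than 40 N (contact force between container and holder above 40 N).
It fails at once if a bystander is moved by more than 20 mm or tipped (distance of any of glove_box, saline, antiseptic, cotton_jar, instrument_cup, gallipot, tape_roll from where it was at the start of the episode above 0.02 m or angle between any of saline, antiseptic's own z axis and vertical above 0.3 rad).
It also fails if it takes over 58 s, if anything falls off the work surface, if the arm or the gripper's body presses on something with over 40 N, if the wrist force passes 120 N, or if a joint passes its speed limit or range.

## Working session

There is one attempt and no reset: what is moved stays moved. The work goes in short steps, Python scripts to look and compute and a tool call to move; the robot and the scene stay as the last step left them, time stands still between calls to the robot, and variables do not carry over. Pictures are saved under pics/ and viewed, about 8 in all and at most 12, crops included, and the job is handed in when it is done.

Besides the shell and the picture viewer there is one more tool, called after "Emit:" as name(argument=value, ...) on one line, values as JSON. carry_out: Moves the arm, as the interface text tells. Its arguments: {"type":"object","properties":{"steps":{"type":"array","items":{"type":"array"}},"gripper":{"type":"number"}},"required":["steps"]}

```bash
ls; mkdir -p pics; python3 - <<'E'
from station import r
import cv2,numpy as np
for n in("scene","top"):
    im=r.capture(n); cv2.imwrite(f"pics/{n}0.png",im[:,:,::-1])
    c=r.calibration(n); print(n,np.round(c["world_from_camera"],3).tolist(),np.round(c["camera_matrix"],1).tolist(),c["D"])
    for t in("container","container_handle","container_lug","holder","holder_seat","bolt","glove_box","saline","antiseptic","cotton_jar","instrument_cup","gallipot","tape_roll"):
        print(t,[(np.round(d["centre"],3).tolist(),round(d["confidence"],2)) for d in r.place_of(n,t)])
print(r.sense())
E
```

```text
pics
scene [[-0.633, -0.62, 0.464, 0.961], [0.774, -0.492, 0.399, 0.422], [-0.019, 0.612, 0.791, 0.934], [0.0, 0.0, 0.0, 1.0]] [[452.6, 0.0, 325.3], [0.0, 452.6, 244.1], [0.0, 0.0, 1.0]] [0.02248761 0.         0.         0.         0.        ]
container [([0.283, -0.204, -0.003], 0.87), ([0.27, 0.25, 0.0], 0.73), ([0.443, 0.187, 0.001], 0.71)]
container_handle [([0.286, -0.22, 0.17], 0.96), ([0.455, 0.177, 0.17], 0.87), ([0.588, 0.438, -0.002], 0.36)]
container_lug [([0.293, -0.239, 0.067], 0.84), ([0.48, 0.169, 0.068], 0.77)]
holder [([0.496, -0.173, 0.002], 0.82)]
holder_seat [([0.494, -0.174, 0.01], 0.61), ([0.586, 0.438, -0.001], 0.35)]Traceback (most recent call last):
  File "<stdin>", line 7, in <module>
ValueError: it knows: antiseptic, container, container_handle, container_lug, cotton_jar, gallipot, glove_box, holder, holder_seat, instrument_cup, saline, tape_roll
```

```bash
python3 - <<'E'
from station import r
import cv2,numpy as np
n="top"
im=r.capture(n); cv2.imwrite(f"pics/{n}0.png",im[:,:,::-1])
c=r.calibration(n); print(n,np.round(c["world_from_camera"],3).tolist(),np.round(c["camera_matrix"],1).tolist(),c["D"])
for n in ("top","scene"):
  for t in("container","container_handle","container_lug","holder","holder_seat","glove_box","saline","antiseptic","cotton_jar","instrument_cup","gallipot","tape_roll")[0 if n=="top" else 5:]:
    print(t,[(np.round(d["centre"],3).tolist(),round(d["confidence"],2)) for d in r.place_of(n,t)])
print(r.sense())
E
```

```text
top [[-0.017, 0.993, -0.116, 0.39], [-1.0, -0.018, -0.007, -0.019], [-0.009, 0.116, 0.993, 1.249], [0.0, 0.0, 0.0, 1.0]] [[436.0, 0.0, 314.6], [0.0, 436.0, 243.7], [0.0, 0.0, 1.0]] [-0.07282242  0.          0.          0.          0.        ]
container [([0.282, -0.203, 0.002], 0.82), ([0.443, 0.184, -0.001], 0.8), ([0.27, 0.255, -0.0], 0.59), ([0.499, -0.178, 0.006], 0.22)]
container_handle [([0.26, 0.266, 0.168], 0.94), ([0.454, 0.181, 0.17], 0.75), ([0.29, -0.217, 0.172], 0.56)]
container_lug []
holder [([0.497, -0.174, -0.003], 0.74)]
holder_seat [([0.501, -0.177, 0.01], 0.79), ([0.679, 0.299, -0.003], 0.59)]
glove_box [([0.342, 0.458, 0.005], 0.76), ([0.499, -0.175, -0.002], 0.46)]
saline [([0.697, -0.31, 0.002], 0.77)]
antiseptic [([0.677, 0.297, -0.002], 0.73), ([0.499, -0.177, -0.005], 0.42), ([0.344, 0.456, 0.002], 0.2)]
cotton_jar [([0.588, 0.435, 0.001], 0.74)]
instrument_cup [([0.56, -0.447, 0.003], 0.65)]
gallipot [([0.725, 0.058, 0.004], 0.95)]
tape_roll [([0.497, -0.177, -0.001], 0.63), ([0.363, 0.006, -0.003], 0.46)]
glove_box [([0.338, 0.455, 0.001], 0.75), ([0.481, 
[... 517 characters left out ...]
26913e-05,
       -6.84119920e+01, -1.48150826e+01]), 'joint_velocities': array([-0.00372075,  0.07671585,  0.0193174 , -0.02875826, -0.03761675,
       -0.12262274]), 'effort': array([-1.70848111e-04, -3.90476346e+01,  1.87620914e+01,  4.22458068e+00,
        1.53438491e-02, -4.66638994e-06]), 'tcp_pos': array([ 0.20297548, -0.59107474,  0.22253757]), 'ee_rot': array([[-9.45788974e-01, -3.24781796e-01, -2.92907065e-05],
       [-3.24781797e-01,  9.45788973e-01,  4.55188236e-05],
       [ 1.29191419e-05,  5.25642898e-05, -9.99999999e-01]]), 'wrist_force': array([0.14592145, 0.17227305, 0.26411279]), 'moment': array([ 0.02282825, -0.01406906, -0.02981513]), 'gripper_width': 0.998505800706693}
```

View pics/scene0.png

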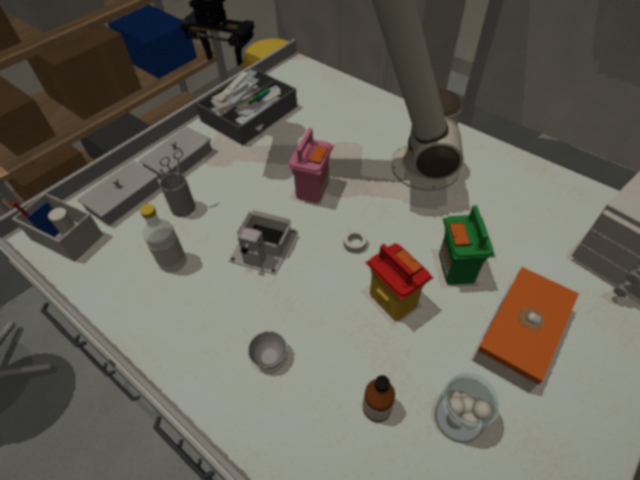

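View pics/top0.png

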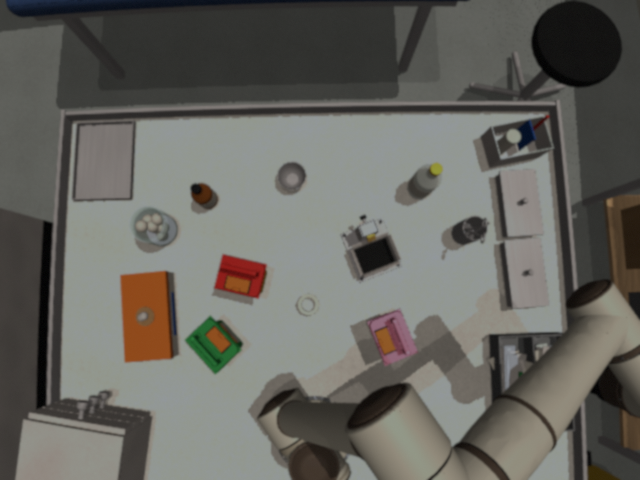

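The pink container stands at about scene (312,168), the green one at (465,245), and the yellow one with the red lid at (400,280), which is top (240,278). The holder is at top (373,255) with its catch towards the top of the image (+x). Next I'll fit silhouettes for precise poses.

```bash
cat > h.py <<'E'
from station import r
import cv2,numpy as np
from scipy.optimize import minimize
def proj(n,P):
    c=r.calibration(n); M=np.linalg.inv(np.array(c["world_from_camera"]))
    q=(M[:3,:3]@np.asarray(P,float).T).T+M[:3,3]; q=q*[1,-1,-1]
    return cv2.projectPoints(q.reshape(-1,1,3),np.zeros(3),np.zeros(3),np.array(c["camera_matrix"]),np.array(c["D"]))[0][:,0]
def box(x0,x1,y0,y1,z0,z1): return np.array([[x,y,z] for x in(x0,x1) for y in(y0,y1) for z in(z0,z1)])/1000
def T(P,p,z=0):
    c,s=np.cos(p[2]),np.sin(p[2]); P=np.asarray(P)
    return np.c_[p[0]+c*P[:,0]-s*P[:,1],p[1]+s*P[:,0]+c*P[:,1],P[:,2]+z]
CONT=[box(-36,36,-50,50,0,90),box(-45,45,-59,59,95,136),box(8,20,-46,-36,136,182),box(8,20,36,46,136,182),box(8,20,-46,46,162,182),box(36,43,-18,18,59,66)]
def sil(n,boxes,p,z=0,S=8):
    m=np.zeros((480*S//4,640*S//4),np.uint8)
    for b in boxes:
        u=(proj(n,T(b,p,z))+.5)*S/4-.5
        cv2.fillConvexPoly(m,cv2.convexHull((u*16).round().astype(np.int32)),1,cv2.LINE_8,4)
    return m
def wire(im,n,boxes,p,z=0,S=1,o=(0,0),col=(0,255,255)):
    for b in boxes:
        u=(proj(n,T(b,p,z))+.5-o)*S-.5
        for i in range(8):
            for j in(1,2,4):
                if not i&j: cv2.line(im,*[tuple(int(v) for v in u[k]) for k in(i,i|j)],col,1)
def fit(masks,p0,z=0,boxes=CONT):
    big={n:cv2.resize(m.astype(np.uint8),None,fx=2,fy=2,interpolation=cv2.INTER_NEAREST) for n,m in masks.items()}
    def cost(p):
        s=0
        for n,m in big.items():
            a=sil(n,boxes,p,z); s-=(a&m).sum()/(a|m).sum()
        return s
    q=minimize(cost,p0,method="Nelder-Mead",options=dict(initial_simplex=np.array(p0)+np.array([[0,0,0],[.008,0,0],[0,.008,0],[0,0,.15]])))
    return q.x,q.fun
def crop(im,n,c,w=50,S=8):
    o=np.array([int(c[0])-w,int(c[1])-w*3//4]); 
    return cv2.resize(im[o[1]:o[1]+w*3//2,o[0]:o[0]+2*w],None,fx=S,fy=S,interpolation=cv2.INTER_CUBIC)[:,:,::-1].copy(),o
E
cat > a.py <<'E'
from h import *
ms={}; ims={}
tiles=[]
for n in("scene","top"):
    ims[n]=r.capture(n)
    c0=proj(n,[[.443,.185,.07]])[0]
    for d in r.cut_out(n,"container"):
        m=d["pixels"]
        if m[int(c0[1])-6:int(c0[1])+6,int(c0[0])-6:int(c0[0])+6].mean()>.5: ms[n]=m
    print(n,n in ms and ms[n].sum())
for k in [["scene"],["top"],["scene","top"]]:
    print(k,[np.round(v,4) for v in fit({n:ms[n] for n in k if n in ms},[.443,.185,-.4])])
p=fit(ms,[.443,.185,-.4])[0]
for n in ims:
    t,o=crop(ims[n],n,proj(n,[[.443,.185,.08]])[0],S=4); wire(t,n,CONT,p,S=4,o=o,col=(255,0,255)); tiles.append(t)
    t,o=crop(ims[n],n,proj(n,[[.5,-.175,.03]])[0],S=4,w=50)
    tiles.append(t)
cv2.imwrite("pics/fit.png",np.vstack([np.hstack(tiles[:2]),np.hstack(tiles[2:])]))
E
python3 a.py
```

```text
scene 3298
top 1654
['scene'] [array([ 0.4427,  0.1828, -0.2761]), np.float64(-0.9183)]
['top'] [array([ 0.4408,  0.1837, -0.2646]), np.float64(-0.9321)]
['scene', 'top'] [array([ 0.441 ,  0.1828, -0.2625]), np.float64(-1.8468)]
```

View pics/fit.png

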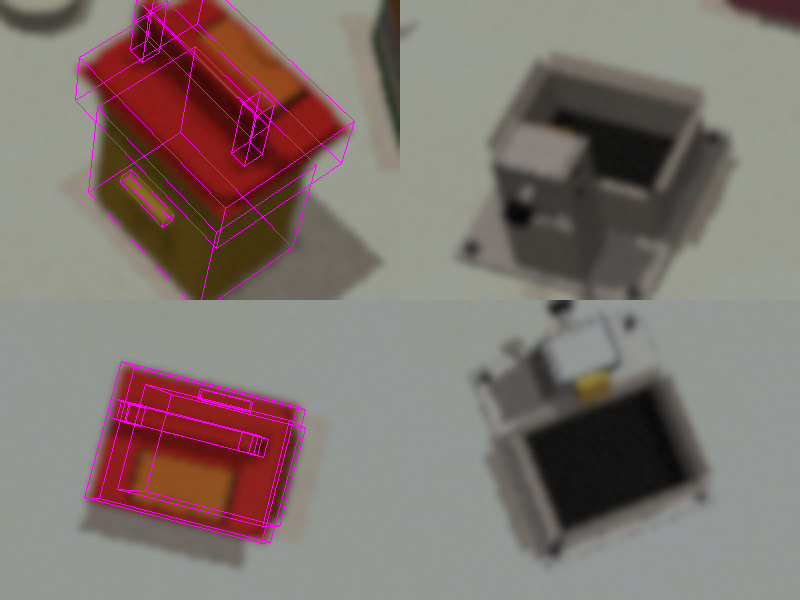

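The container fit agrees in both views: (0.441, 0.183), yaw -15.2°, lug towards +x. For the holder I'll fit the dark pad seen through the opening.

```bash
cat > b.py <<'E'
from h import *
def quad(n,p,z,S=4,x=75.5,y=103.5):
    P=np.array([[-x/2,-y/2,z],[x/2,-y/2,z],[x/2,y/2,z],[-x/2,y/2,z]])/1000
    m=np.zeros((480*S,640*S),np.uint8); u=(proj(n,T(P,p))+.5)*S-.5
    cv2.fillConvexPoly(m,(u*16).round().astype(np.int32),1,cv2.LINE_8,4); return m
tiles=[];S=4
im={n:r.capture(n) for n in("top","scene")}
mk={}
for n in im:
    g=cv2.resize(im[n].max(2),None,fx=S,fy=S,interpolation=cv2.INTER_CUBIC)
    reg=quad(n,[.498,-.175,.42],8)
    val=g[reg>0]; th={"top":55,"scene":45}[n]; print(n,np.percentile(val,[5,25,50,75,90]))
    lab=cv2.connectedComponentsWithStats((g<th).astype(np.uint8))
    k=np.bincount(lab[1][reg>0],minlength=lab[0]); k[0]=0; mk[n]=(lab[1]==k.argmax()).astype(np.uint8); print(mk[n].sum())
def cost(p,ns):
    s=0
    for n in ns:
        a=quad(n,p,8)&quad(n,p,46); m=mk[n]
        s-=(a&m).sum()/(a|m).sum()
    return s
for ns in(["top"],["scene"]):
    for y0 in(.35,.45):
        p0=np.array([.498,-.175,y0]); q=minimize(cost,p0,args=(ns,),method="Nelder-Mead",options=dict(initial_simplex=p0+np.array([[0,0,0],[.006,0,0],[0,.006,0],[0,0,.1]]))); print(ns,np.round(q.x,4),q.fun)
    if ns==["top"]: p=q.x
W=[box(-37.75,37.75,-51.75,51.75,8,46),box(38,60,-11,11,76,81)]
for n in im:
    t,o=crop(im[n],n,proj(n,[[.5,-.175,.03]])[0],S=8,w=25); wire(t,n,W,p,S=8,o=o,col=(255,0,255)); tiles.append(t)
    c=cv2.findContours(mk[n],cv2.RETR_EXTERNAL,cv2.CHAIN_APPROX_NONE)[0]
    cv2.drawContours(t,[((v+.5)*2-o*8).astype(np.int32) for v in c],-1,(0,255,0),1)
cv2.imwrite("pics/hold.png",np.hstack(tiles))
E
python3 b.py
```

```text
top [14. 19. 19. 23. 62.]
14596
scene [ 19.  28.  60.  77. 113.]
4699
['top'] [ 0.4994 -0.1799  0.3523] -0.9661164787976382
['top'] [ 0.499  -0.1799  0.3503] -0.9665437479047938
['scene'] [ 0.4961 -0.1822  0.3586] -0.5961684851560518
['scene'] [ 0.4981 -0.1808  0.3895] -0.5936078827690753
```

View pics/hold.png

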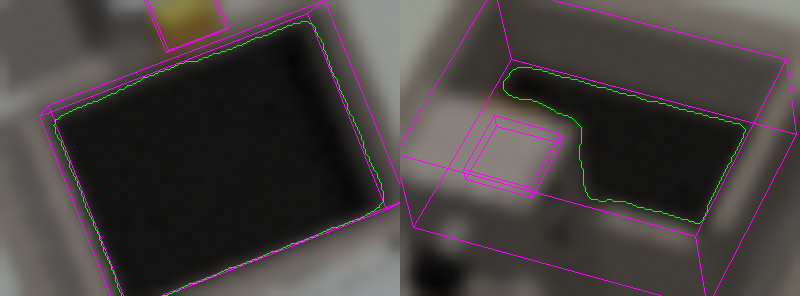

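Emit:
carry_out(steps=[[[-2,2,-1],0],[[-5,5,-2],-3],[[-8,8,-3],-6],[[-11,11,-4],-9],[[-14,14,-4.5],-12],[[-17,17,-4.5],-16],[[-20,20,-4.5],-20],[[-23,23,-4.5],-24],[[-26,26,-4.5],-28],[[-28.5,29,-4.5],-32],[[-31,32,-4.5],-36],[[-33,35.5,-4.5],-40],[[-35,39,-4.5],-44],[[-37,42.5,-4.5],-48],[[-39,46,-4.5],-52],[[-41,50,-4.5],-55.8],[[-43,54,-4.5],-55.8],[[-45,58,-4.5],-55.8],[[-47,62,-4.2],-55.8],[[-48.8,64.7,-4],-55.8]], gripper=1)

```text
time_s: 3.6
tcp_pos: [0.4542, 0.1819, 0.2627]
ee_rot: [[-0.261, -0.965, 0.001], [-0.965, 0.261, 0.001], [-0.001, -0.0, -1.0]]
wrist_force: [0.7, 0.1, -0.5]
gripper_width: 0.999
```

```bash
cat > w.py <<'E'
# usage: w.py x y z yawdeg(of tool y): prints tool shift (cm) and twist
import sys; from station import r; import numpy as np
s=r.sense(); R=np.array(s["ee_rot"]); p=np.array(s["tcp_pos"]); a=np.degrees(np.arctan2(R[1,1],R[0,1]))
print("t",round(s["time_s"],2),"tcp",p.round(4),"yawy",a.round(2),"F",np.round(s["wrist_force"],2),"M",np.round(s["moment"],2),"w",round(s["gripper_width"],3),"j",np.round(s["joints"],1))
if len(sys.argv)>3:
    t=np.array([float(v) for v in sys.argv[1:5]]); print("shift cm",(100*R.T@(t[:3]-p)).round(2),"twist",-((t[3]-a+180)%360-180).round(2))
E
python3 w.py 0.4545 0.1793 0.153 164.8
```

```text
t 3.6 tcp [0.4542 0.1819 0.2627] yawy 164.87 F [ 0.69  0.09 -0.5 ] M [-0.03  0.02  0.02] w 0.999 j [ 40.9   7.  -14.1  -0.  -68.8 -56. ]
shift cm [ 0.25 -0.09 10.97] twist 0.07
```

Emit:
carry_out(steps=[[[0.25,-0.1,2],0],[[0.25,-0.1,4],0],[[0.25,-0.1,6],0],[[0.25,-0.1,8],0],[[0.25,-0.1,9.5],0],[[0.25,-0.1,10.5],0],[[0.25,-0.1,11],0],[[0.25,-0.1,11],0],[[0.25,-0.1,11],0]])

```text
time_s: 4.5
tcp_pos: [0.4551, 0.1796, 0.1534]
ee_rot: [[-0.261, -0.965, 0.002], [-0.965, 0.261, 0.001], [-0.002, -0.001, -1.0]]
wrist_force: [-0.2, -0.9, 0.3]
gripper_width: 1.003
```

Emit:
carry_out(steps=[[[0,0,0],0],[[0,0,0],0],[[0,0,0],0],[[0,0,0],0],[[0,0,0],0],[[0,0,0],0],[[0,0,0],0],[[0,0,0],0]], gripper=-1)

```text
time_s: 5.3
tcp_pos: [0.4551, 0.1795, 0.1534]
ee_rot: [[-0.261, -0.965, 0.002], [-0.965, 0.261, 0.001], [-0.002, -0.001, -1.0]]
wrist_force: [0.2, -0.3, 0.9]
gripper_width: 0.357
```

```bash
python3 w.py
```

```text
t 5.3 tcp [0.4551 0.1795 0.1534] yawy 164.88 F [ 0.23 -0.32  0.89] M [0.03 0.09 0.06] w 0.357 j [ 40.6  12.6 -24.1   0.  -53.2 -55.7]
```

Emit:
carry_out(steps=[[[0,0,0],0],[[0,0,0],0],[[0,0,0],0],[[0,0,0],0],[[0,0,0],0],[[0,0,0],0]])

```text
time_s: 5.9
tcp_pos: [0.455, 0.1795, 0.1534]
ee_rot: [[-0.261, -0.965, 0.002], [-0.965, 0.261, 0.001], [-0.002, -0.001, -1.0]]
wrist_force: [-0.5, -1.3, 0.0]
gripper_width: 0.133
```

```bash
python3 w.py
```

```text
t 5.9 tcp [0.455  0.1795 0.1534] yawy 164.88 F [-0.48 -1.27  0.03] M [ 0.04  0.32 -0.04] w 0.133 j [ 40.6  12.6 -24.1   0.  -53.2 -55.7]
```

Emit:
carry_out(steps=[[[0,0,-0.3],0],[[0,0,-0.8],0],[[0,0,-1.5],0],[[0,0,-3],0],[[0,0,-5],0],[[0,0,-7],0],[[0,0,-9],0],[[0,0,-11],0],[[0,0,-13],0],[[0,0,-14.5],0],[[0,0,-15],0],[[0,0,-15],0],[[0,0,-15],0],[[0,0,-15],0]])

```text
time_s: 7.3
tcp_pos: [0.4543, 0.179, 0.3023]
ee_rot: [[-0.261, -0.965, -0.0], [-0.965, 0.261, 0.0], [0.0, 0.0, -1.0]]
wrist_force: [-0.4, 0.4, -3.5]
gripper_width: 0.133
```

```bash
python3 - <<'E'
import numpy as np
p=np.array([.499,-.180]);a=np.radians(20.1);print(p+.014*np.array([np.cos(a),np.sin(a)]))
E
python3 w.py 0.512 -0.175 0.303 200.1;python3 - <<'E'
from station import r
import cv2
for n in("scene","top"): cv2.imwrite(f"pics/l_{n}.png",r.capture(n)[:,:,::-1])
E
```

```text
[ 0.51214732 -0.17518876]
t 7.3 tcp [0.4543 0.179  0.3023] yawy 164.87 F [-0.4   0.43 -3.53] M [-0.07  0.07  0.04] w 0.133 j [ 40.6   5.6 -10.1  -0.  -74.3 -55.7]
shift cm [ 32.67 -14.81  -0.08] twist -35.23
```

Emit:
carry_out(steps=[[[1,-0.5,0],0],[[3,-1.4,0],-2],[[5.5,-2.5,0],-5],[[8,-3.6,0],-8],[[11,-5,0],-11.5],[[14,-6.3,0],-15],[[17,-7.7,0],-18.5],[[20,-9.1,0],-22],[[23,-10.4,0],-25.5],[[26,-11.8,0],-29],[[28.5,-12.9,0],-32],[[30.5,-13.8,0],-34],[[32,-14.5,0],-35.2],[[32.7,-14.8,0],-35.2],[[32.7,-14.8,0],-35.2],[[32.7,-14.8,0],-35.2],[[32.7,-14.8,0],-35.2],[[32.7,-14.8,0],-35.2]])

```text
time_s: 9.2
tcp_pos: [0.512, -0.1745, 0.3026]
ee_rot: [[0.344, -0.939, 0.0], [-0.939, -0.344, 0.0], [-0.0, -0.001, -1.0]]
wrist_force: [-0.1, 0.7, -3.1]
gripper_width: 0.132
```

```bash
python3 w.py 0.512 -0.175 0.303 200.1; cat > c.py <<'E'
from h import *
import sys
s=r.sense(); z=s["tcp_pos"][2]-.153; R=np.array(s["ee_rot"]); yaw=np.arctan2(-R[1,1],-R[0,1])
pe=np.array([*(np.array(s["tcp_pos"][:2])-.014*np.array([np.cos(yaw),np.sin(yaw)])),yaw])
print("expected",pe.round(4),"z",z)
H=[.499,-.180,.3508]
W=[box(-37.75,37.75,-51.75,51.75,8,46),box(38,60,-11,11,76,81)]
ms={};tiles=[]
for n in("scene","top"):
    im=r.capture(n); c0=proj(n,T([[0,0,.1]],pe,z))[0].astype(int)
    for d in r.cut_out(n,"container"):
        if d["pixels"][c0[1]-8:c0[1]+8,c0[0]-8:c0[0]+8].mean()>.3: ms[n]=d["pixels"]; print(n,d["pixels"].sum(),sil(n,CONT,pe,z).sum()/4); break
    t,o=crop(im,n,c0,S=8,w=50 if len(sys.argv)<2 else int(sys.argv[1])); t=t[:,:]
    wire(t,n,CONT,pe,z,8,o,(255,0,255)); wire(t,n,W,H,0,8,o,(0,255,0)); tiles.append(cv2.resize(t,(400,300)) if 0 else cv2.resize(t,(400,300),interpolation=cv2.INTER_AREA))
cv2.imwrite(f"pics/c{int(s['time_s']*100)}.png",np.hstack(tiles)); print(int(s['time_s']*100))
E
python3 c.py
```

```text
t 9.2 tcp [ 0.512  -0.1745  0.3026] yawy -159.86 F [-0.12  0.66 -3.09] M [-0.01  0.07 -0.03] w 0.132 j [ -1.6  11.1  -3.5  -0.  -75.4  21.8]
shift cm [ 0.05  0.02 -0.04] twist 0.04
expected [ 0.4989 -0.1793  0.3515] z 0.1496389713552779
scene 3129 4033.25
919
```

Emit:
carry_out(steps=[[[0.05,0,1],0],[[0.05,0,3],0],[[0.05,0,5],0],[[0.05,0,6.5],0],[[0.05,0,7.5],0],[[0.05,0,8],0],[[0.05,0,8],0],[[0.05,0,8],0],[[0.05,0,8],0]])

```text
time_s: 10.3
tcp_pos: [0.5128, -0.1753, 0.2235]
ee_rot: [[0.344, -0.939, 0.002], [-0.939, -0.344, -0.0], [0.001, -0.002, -1.0]]
wrist_force: [-0.8, -0.3, -3.1]
gripper_width: 0.134
```

```bash
python3 w.py 0.512 -0.175 0.303 200.1; python3 c.py
```

```text
t 10.3 tcp [ 0.5128 -0.1753  0.2235] yawy -159.88 F [-0.84 -0.33 -3.1 ] M [-0.04  0.07 -0.01] w 0.134 j [ -1.7  13.9 -11.3   0.  -64.7  21.8]
shift cm [-0.05  0.05 -7.95] twist 0.02
expected [ 0.4996 -0.1801  0.3512] z 0.07046524459586526
scene 2514 3488.75
1030
```

View pics/c1030.png

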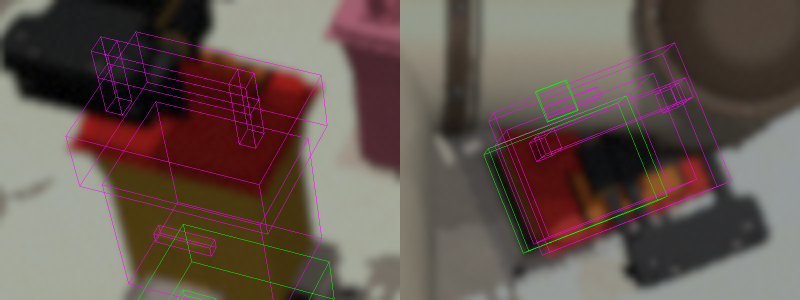

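The scene lid corners are a few px off my model: left (70,148) against (67,137), right (320,90) against (322,75). That could be a tilt, so I'll take an enlarged view.

```bash
cat > d.py <<'E'
from h import *
s=r.sense(); z=s["tcp_pos"][2]-.153; R=np.array(s["ee_rot"]); yaw=np.arctan2(-R[1,1],-R[0,1])
pe=np.array([*(np.array(s["tcp_pos"][:2])-.014*np.array([np.cos(yaw),np.sin(yaw)])),yaw])
t=[]
for n,w,zz in(("scene",50,.06),("top",50,.1)):
    im=r.capture(n); c0=proj(n,T([[0,0,zz]],pe,z))[0].astype(int)
    a,o=crop(im,n,c0,S=8,w=w); a=np.clip(a.astype(float)*1.6,0,255).astype(np.uint8)
    wire(a,n,[box(-45,45,-59,59,136,136.1),box(-36,36,-50,50,0,.1)],pe,z,8,o,(255,255,0)); t.append(a[:, :])
a=np.hstack(t); cv2.imwrite(f"pics/d{int(s['time_s']*100)}.png",cv2.resize(np.vstack(t),(400*2,600*2))[:600] if 0 else t[0]); print(int(s['time_s']*100))
cv2.imwrite(f"pics/e{int(s['time_s']*100)}.png",t[1])
E
python3 d.py
```

```text
1050
```

View pics/d1050.png

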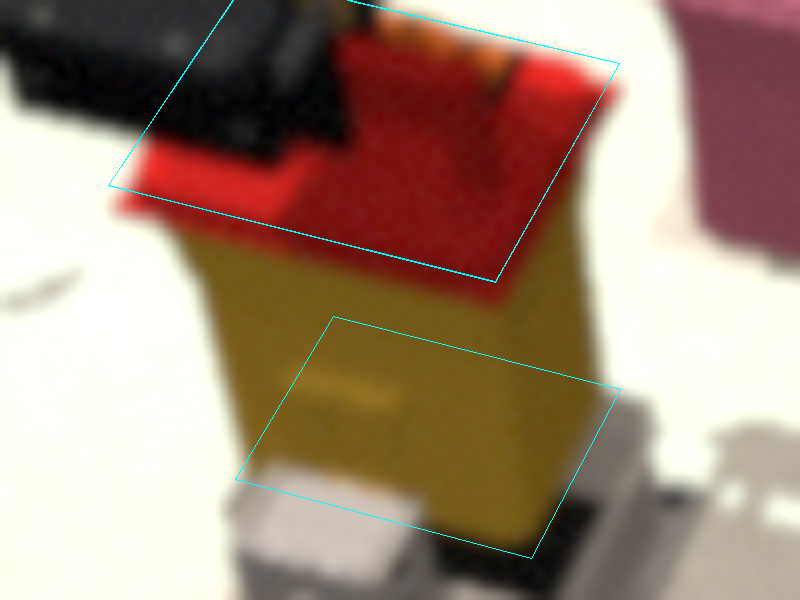

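The lid and foot outlines match the model: lid lower edge at (115,212), (500,303) and (618,95), foot at (520,543). So the container hangs straight. I'll lower it into the lips and watch the force.

Emit:
carry_out(steps=[[[0,0.05,0.5],0],[[0,0.05,1.0],0],[[0,0.05,1.3],0],[[0,0.05,1.6],0],[[0,0.05,1.8],0],[[0,0.05,2.0],0],[[0,0.05,2.0],0]])

```text
time_s: 11.3
tcp_pos: [0.5117, -0.1753, 0.2025]
ee_rot: [[0.344, -0.939, 0.0], [-0.939, -0.344, 0.0], [-0.0, -0.0, -1.0]]
wrist_force: [0.6, 0.5, -3.7]
gripper_width: 0.131
```

Emit:
carry_out(steps=[[[0,0,0.2],0],[[0,0,0.4],0],[[0,0,0.6],0],[[0,0,0.6],0]])

```text
time_s: 11.7
tcp_pos: [0.5115, -0.1753, 0.1961]
ee_rot: [[0.344, -0.939, -0.0], [-0.939, -0.344, 0.001], [-0.001, 0.0, -1.0]]
wrist_force: [-0.3, -0.4, -2.9]
gripper_width: 0.136
```

```bash
python3 w.py 0.512 -0.175 0.303 200.1
```

```text
t 11.7 tcp [ 0.5115 -0.1753  0.1961] yawy -159.9 F [-0.28 -0.37 -2.87] M [0.03 0.08 0.  ] w 0.136 j [ -1.7  15.1 -13.7  -0.  -61.2  21.9]
shift cm [ -0.02  -0.05 -10.69] twist 0.0
```

Emit:
carry_out(steps=[[[0,0,0.2],0],[[0,0,0.4],0],[[0,0,0.6],0],[[0,0,0.8],0],[[0,0,0.8],0]])

```text
time_s: 12.2
tcp_pos: [0.5111, -0.1752, 0.1875]
ee_rot: [[0.344, -0.939, -0.002], [-0.939, -0.344, 0.001], [-0.001, 0.001, -1.0]]
wrist_force: [-0.2, 0.6, -3.0]
gripper_width: 0.13
```

Emit:
carry_out(steps=[[[0,0,0.2],0],[[0,0,0.4],0],[[0,0,0.6],0],[[0,0,0.8],0],[[0,0,0.8],0]])

```text
time_s: 12.7
tcp_pos: [0.5111, -0.1756, 0.1804]
ee_rot: [[0.344, -0.939, -0.001], [-0.939, -0.344, -0.0], [-0.0, 0.001, -1.0]]
wrist_force: [-2.5, -0.1, 4.5]
gripper_width: 0.133
```

```bash
python3 w.py 0.512 -0.175 0.303 200.1
```

```text
t 12.7 tcp [ 0.5111 -0.1756  0.1804] yawy -159.9 F [-2.54 -0.06  4.49] M [ 0.11  0.97 -0.08] w 0.133 j [ -1.8  15.9 -15.    0.  -59.1  21.9]
shift cm [ -0.03  -0.09 -12.26] twist 0.0
```

Emit:
carry_out(steps=[[[0,0,0.15],0],[[0,0,0.3],0],[[0,0,0.4],0]])

```text
time_s: 13.0
tcp_pos: [0.5113, -0.1758, 0.1774]
ee_rot: [[0.344, -0.939, 0.0], [-0.939, -0.344, -0.001], [0.001, 0.0, -1.0]]
wrist_force: [-2.2, 1.0, 1.9]
gripper_width: 0.133
```

Emit:
carry_out(steps=[[[0,0,0.15],0],[[0,0,0.3],0],[[0,0,0.4],0]])

```text
time_s: 13.3
tcp_pos: [0.5111, -0.1758, 0.1732]
ee_rot: [[0.344, -0.939, -0.0], [-0.939, -0.344, -0.0], [0.0, 0.001, -1.0]]
wrist_force: [-2.4, 0.3, 2.1]
gripper_width: 0.136
```

```bash
python3 w.py 0.512 -0.175 0.303 200.1
```

```text
t 13.3 tcp [ 0.5111 -0.1758  0.1732] yawy -159.91 F [-2.38  0.28  2.06] M [ 0.38  0.96 -0.12] w 0.136 j [ -1.8  16.3 -15.7   0.  -58.1  21.8]
shift cm [ -0.04  -0.11 -12.98] twist -0.01
```

Emit:
carry_out(steps=[[[0,0,0.15],0],[[0,0,0.3],0],[[0,0,0.4],0]])

```text
time_s: 13.6
tcp_pos: [0.511, -0.1758, 0.1689]
ee_rot: [[0.344, -0.939, -0.001], [-0.939, -0.344, -0.0], [0.0, 0.001, -1.0]]
wrist_force: [-1.9, -0.1, 1.7]
gripper_width: 0.134
```

Emit:
carry_out(steps=[[[0,0,0.15],0],[[0,0,0.3],0],[[0,0,0.4],0]])

```text
time_s: 13.9
tcp_pos: [0.511, -0.1755, 0.1639]
ee_rot: [[0.343, -0.939, -0.001], [-0.939, -0.343, 0.0], [-0.001, 0.001, -1.0]]
wrist_force: [-0.6, 1.1, -1.8]
gripper_width: 0.133
```

Emit:
carry_out(steps=[[[0,0,0.1],0],[[0,0,0.2],0],[[0,0,0.2],0]])

```text
time_s: 14.2
tcp_pos: [0.511, -0.1754, 0.1617]
ee_rot: [[0.343, -0.939, -0.001], [-0.939, -0.343, 0.0], [-0.001, 0.001, -1.0]]
wrist_force: [-1.9, 0.4, -2.6]
gripper_width: 0.127
```

```bash
python3 w.py 0.512 -0.175 0.303 200.1
```

```text
t 14.2 tcp [ 0.511  -0.1754  0.1617] yawy -159.91 F [-1.92  0.37 -2.57] M [ 0.48  0.3  -0.07] w 0.127 j [ -1.8  17.  -16.5  -0.  -56.6  21.9]
shift cm [ -0.02  -0.09 -14.13] twist -0.01
```

The force fell from about +2 N to -2 N near z=0.166, so the catch has snapped. I'll press gently onto the floor.

Emit:
carry_out(steps=[[[0,0,0.05],0],[[0,0,0.1],0],[[0,0,0.1],0]])

```text
time_s: 14.5
tcp_pos: [0.5114, -0.1754, 0.1617]
ee_rot: [[0.344, -0.939, 0.0], [-0.939, -0.344, 0.0], [-0.0, -0.0, -1.0]]
wrist_force: [-1.7, 2.2, 4.4]
gripper_width: 0.133
```

Emit:
carry_out(steps=[[[0,0,0.05],0],[[0,0,0.1],0],[[0,0,0.1],0]])

```text
time_s: 14.8
tcp_pos: [0.5116, -0.1755, 0.1617]
ee_rot: [[0.344, -0.939, 0.001], [-0.939, -0.344, -0.0], [0.001, -0.001, -1.0]]
wrist_force: [-4.1, 3.6, 7.4]
gripper_width: 0.136
```

```bash
python3 w.py 0.512 -0.175 0.303 200.1
```

```text
t 14.8 tcp [ 0.5116 -0.1755  0.1617] yawy -159.88 F [-4.09  3.59  7.39] M [ 1.05  1.11 -0.11] w 0.136 j [ -1.7  16.9 -16.6   0.  -56.4  21.8]
shift cm [ -0.02  -0.06 -14.13] twist 0.02
```

Emit:
carry_out(steps=[[[0,0,-0.05],0],[[0,0,-0.1],0],[[0,0,-0.15],0],[[0,0,-0.15],0],[[0,0,-0.15],0]])

```text
time_s: 15.3
tcp_pos: [0.5113, -0.1754, 0.1625]
ee_rot: [[0.344, -0.939, -0.0], [-0.939, -0.344, -0.0], [0.0, 0.0, -1.0]]
wrist_force: [-1.4, 1.0, -3.4]
gripper_width: 0.134
```

```bash
python3 w.py
```

```text
t 15.3 tcp [ 0.5113 -0.1754  0.1625] yawy -159.89 F [-1.44  0.98 -3.36] M [ 0.46  0.37 -0.1 ] w 0.134 j [ -1.7  16.9 -16.5   0.  -56.6  21.8]
```

Emit:
carry_out(steps=[[[0,0,-0.03],0],[[0,0,-0.06],0],[[0,0,-0.1],0],[[0,0,-0.1],0]])

```text
time_s: 15.7
tcp_pos: [0.5114, -0.1754, 0.1636]
ee_rot: [[0.344, -0.939, 0.0], [-0.939, -0.344, -0.0], [0.0, 0.0, -1.0]]
wrist_force: [-0.0, 1.1, -4.6]
gripper_width: 0.131
```

Emit:
carry_out(steps=[[[0,0,-0.03],0],[[0,0,-0.06],0],[[0,0,-0.1],0],[[0,0,-0.1],0]])

```text
time_s: 16.1
tcp_pos: [0.5115, -0.1754, 0.1647]
ee_rot: [[0.344, -0.939, 0.0], [-0.939, -0.344, -0.0], [0.0, -0.0, -1.0]]
wrist_force: [-0.2, 1.9, -3.4]
gripper_width: 0.135
```

Emit:
carry_out(steps=[[[0,0,-0.03],0],[[0,0,-0.06],0],[[0,0,-0.1],0],[[0,0,-0.1],0]])

```text
time_s: 16.5
tcp_pos: [0.5115, -0.1754, 0.1658]
ee_rot: [[0.344, -0.939, 0.0], [-0.939, -0.344, -0.0], [0.0, -0.0, -1.0]]
wrist_force: [-0.2, 1.2, -3.3]
gripper_width: 0.135
```

Emit:
carry_out(steps=[[[0,0,-0.03],0],[[0,0,-0.06],0],[[0,0,-0.08],0],[[0,0,-0.08],0]])

```text
time_s: 16.9
tcp_pos: [0.5115, -0.1754, 0.1666]
ee_rot: [[0.344, -0.939, 0.001], [-0.939, -0.344, -0.0], [0.0, -0.0, -1.0]]
wrist_force: [0.2, 0.9, -3.5]
gripper_width: 0.132
```

```bash
python3 w.py
```

```text
t 16.9 tcp [ 0.5115 -0.1754  0.1666] yawy -159.89 F [ 0.19  0.9  -3.47] M [ 0.5   0.2  -0.05] w 0.132 j [ -1.7  16.7 -16.2   0.  -57.1  21.8]
```

Emit:
carry_out(steps=[[[0,0,-0.03],0],[[0,0,-0.06],0],[[0,0,-0.08],0],[[0,0,-0.08],0]])

```text
time_s: 17.3
tcp_pos: [0.5116, -0.1754, 0.1674]
ee_rot: [[0.344, -0.939, 0.001], [-0.939, -0.344, -0.0], [0.0, -0.001, -1.0]]
wrist_force: [-0.2, 1.4, -3.9]
gripper_width: 0.132
```

Emit:
carry_out(steps=[[[0,0,-0.03],0],[[0,0,-0.06],0],[[0,0,-0.06],0],[[0,0,-0.06],0]])

```text
time_s: 17.7
tcp_pos: [0.5114, -0.1753, 0.1676]
ee_rot: [[0.344, -0.939, 0.0], [-0.939, -0.344, 0.0], [-0.0, -0.0, -1.0]]
wrist_force: [1.0, -0.2, -7.9]
gripper_width: 0.136
```

Emit:
carry_out(steps=[[[0,0,-0.06],0],[[0,0,-0.08],0],[[0,0,-0.1],0],[[0,0,-0.12],0],[[0,0,-0.12],0]])

```text
time_s: 18.2
tcp_pos: [0.5112, -0.175, 0.1679]
ee_rot: [[0.343, -0.939, -0.001], [-0.939, -0.343, 0.001], [-0.001, 0.0, -1.0]]
wrist_force: [3.2, 0.4, -14.2]
gripper_width: 0.135
```

```bash
python3 w.py
```

```text
t 18.2 tcp [ 0.5112 -0.175   0.1679] yawy -159.91 F [  3.19   0.36 -14.23] M [ 0.45 -0.74 -0.1 ] w 0.135 j [ -1.7  16.6 -16.   -0.1 -57.4  21.8]
```

Emit:
carry_out(steps=[[[0,0,-0.1],0],[[0,0,-0.12],0],[[0,0,-0.14],0],[[0,0,-0.15],0],[[0,0,-0.15],0],[[0,0,-0.15],0]])

```text
time_s: 18.8
tcp_pos: [0.511, -0.1747, 0.1684]
ee_rot: [[0.343, -0.939, -0.002], [-0.939, -0.343, 0.002], [-0.002, 0.001, -1.0]]
wrist_force: [5.4, 1.0, -22.2]
gripper_width: 0.137
```

```bash
python3 w.py
```

```text
t 18.8 tcp [ 0.511  -0.1747  0.1684] yawy -159.94 F [  5.36   1.01 -22.21] M [ 0.27 -1.48 -0.08] w 0.137 j [ -1.7  16.6 -16.   -0.1 -57.5  21.8]
```

Emit:
carry_out(steps=[[[0,0,-0.07],0],[[0,0,-0.07],0]])

```text
time_s: 19.0
tcp_pos: [0.511, -0.1746, 0.1684]
ee_rot: [[0.343, -0.939, -0.002], [-0.939, -0.343, 0.002], [-0.003, 0.001, -1.0]]
wrist_force: [5.6, 0.7, -21.4]
gripper_width: 0.135
```

```bash
python3 w.py
```

```text
t 19.0 tcp [ 0.511  -0.1746  0.1684] yawy -159.95 F [  5.56   0.67 -21.35] M [ 0.14 -1.54 -0.1 ] w 0.135 j [ -1.7  16.6 -16.   -0.1 -57.6  21.8]
```

Emit:
carry_out(steps=[[[0,0,-0.04],0],[[0,0,-0.04],0],[[0,0,-0.04],0]])

```text
time_s: 19.3
tcp_pos: [0.511, -0.1746, 0.1683]
ee_rot: [[0.343, -0.939, -0.002], [-0.939, -0.343, 0.002], [-0.003, 0.001, -1.0]]
wrist_force: [5.6, -0.4, -21.7]
gripper_width: 0.136
```

```bash
python3 w.py
```

```text
t 19.3 tcp [ 0.511  -0.1746  0.1683] yawy -159.96 F [  5.56  -0.45 -21.66] M [ 0.08 -1.49 -0.11] w 0.136 j [ -1.7  16.6 -15.9  -0.1 -57.6  21.8]
```

Emit:
carry_out(steps=[[[0,0,-0.01],0],[[0,0,-0.01],0],[[0,0,-0.01],0]])

```text
time_s: 19.6
tcp_pos: [0.5111, -0.1746, 0.1683]
ee_rot: [[0.343, -0.939, -0.002], [-0.939, -0.343, 0.002], [-0.003, 0.001, -1.0]]
wrist_force: [5.0, -0.4, -21.6]
gripper_width: 0.135
```

```bash
python3 w.py
```

```text
t 19.6 tcp [ 0.5111 -0.1746  0.1683] yawy -159.96 F [  5.    -0.38 -21.63] M [ 0.05 -1.47 -0.12] w 0.135 j [ -1.7  16.6 -15.9  -0.1 -57.6  21.8]
```

Emit:
carry_out(steps=[[[0,0,0.02],0],[[0,0,0.02],0],[[0,0,0.02],0],[[0,0,0.02],0]])

```text
time_s: 20.0
tcp_pos: [0.5111, -0.1746, 0.1683]
ee_rot: [[0.343, -0.939, -0.002], [-0.939, -0.343, 0.002], [-0.003, 0.001, -1.0]]
wrist_force: [3.7, 1.6, -18.9]
gripper_width: 0.138
```

```bash
python3 w.py
```

```text
t 20.0 tcp [ 0.5111 -0.1746  0.1683] yawy -159.96 F [  3.73   1.63 -18.93] M [ 0.27 -1.24 -0.02] w 0.138 j [ -1.7  16.6 -15.9  -0.1 -57.6  21.8]
```

Emit:
carry_out(steps=[[[0,0,0],0],[[0,0,0],0],[[0,0,0],0],[[0,0,0],0],[[0,0,0],0]])

```text
time_s: 20.5
tcp_pos: [0.5111, -0.1746, 0.1683]
ee_rot: [[0.343, -0.939, -0.002], [-0.939, -0.343, 0.002], [-0.003, 0.001, -1.0]]
wrist_force: [4.4, 0.4, -18.1]
gripper_width: 0.132
```

Emit:
carry_out(steps=[[[0,0,0.08],0],[[0,0,0.16],0],[[0,0,0.24],0],[[0,0,0.32],0],[[0,0,0.4],0],[[0,0,0.48],0],[[0,0,0.54],0],[[0,0,0.6],0],[[0,0,0.6],0],[[0,0,0.6],0]])

```text
time_s: 21.5
tcp_pos: [0.5111, -0.1748, 0.1623]
ee_rot: [[0.343, -0.939, -0.002], [-0.939, -0.343, 0.002], [-0.002, 0.001, -1.0]]
wrist_force: [-0.8, -0.2, -3.4]
gripper_width: 0.135
```

```bash
python3 w.py 0.5112 -0.1754 0.1617 200.1
```

```text
t 21.5 tcp [ 0.5111 -0.1748  0.1623] yawy -159.95 F [-0.79 -0.21 -3.43] M [0.09 0.13 0.02] w 0.135 j [ -1.7  16.9 -16.4  -0.1 -56.8  21.8]
shift cm [0.06 0.02 0.06] twist -0.05
```

Emit:
carry_out(steps=[[[0,0,0.05],0],[[0,0,0.09],0],[[0,0,0.09],0],[[0,0,0.09],0]])

```text
time_s: 21.9
tcp_pos: [0.5112, -0.1748, 0.1615]
ee_rot: [[0.343, -0.939, -0.002], [-0.939, -0.343, 0.002], [-0.002, 0.001, -1.0]]
wrist_force: [-0.7, 0.3, -2.3]
gripper_width: 0.13
```

Emit:
carry_out(steps=[[[0,0,0],0],[[0,0,0],0],[[0,0,0],0],[[0,0,0],0],[[0,0,0],0],[[0,0,0],0],[[0,0,0],0],[[0,0,0],0],[[0,0,0],0],[[0,0,0],0],[[0,0,0],0],[[0,0,0],0]], gripper=1)

```text
time_s: 23.1
tcp_pos: [0.5112, -0.1748, 0.1615]
ee_rot: [[0.343, -0.939, -0.002], [-0.939, -0.343, 0.002], [-0.002, 0.001, -1.0]]
wrist_force: [-1.3, 0.3, -1.0]
gripper_width: 0.994
```

```bash
python3 w.py
```

```text
t 23.1 tcp [ 0.5112 -0.1748  0.1615] yawy -159.94 F [-1.3   0.33 -1.02] M [-0.02  0.13 -0.01] w 0.994 j [ -1.7  17.  -16.5  -0.1 -56.6  21.8]
```

Emit:
carry_out(steps=[[[0,0,-0.5],0],[[0,0,-1.5],0],[[0,0,-3],0],[[0,0,-5],0],[[0,0,-7],0],[[0,0,-9],0],[[0,0,-11],0],[[0,0,-12],0],[[-2,0,-12],0],[[-5,0,-12],0],[[-8,0,-12],0],[[-11,0,-12],0],[[-14,0,-12],0],[[-17,0,-12],0],[[-20,0,-12],0],[[-22,0,-12],0],[[-23,0,-12],0],[[-23,0,-12],0]])

```text
time_s: 24.9
tcp_pos: [0.4323, 0.0417, 0.2823]
ee_rot: [[0.345, -0.939, -0.001], [-0.939, -0.345, 0.002], [-0.002, 0.001, -1.0]]
wrist_force: [-0.5, -0.0, 0.1]
gripper_width: 1.0
```

```bash
python3 w.py; python3 - <<'E'
from h import *
H=[.499,-.180,.3508]; t=[];ms={}
for n in("scene","top"):
    im=r.capture(n); cv2.imwrite(f"pics/end_{n}.png",im[:,:,::-1]); c0=proj(n,T([[0,0,.1]],H))[0].astype(int)
    for d in r.cut_out(n,"container"):
        if d["pixels"][c0[1]-6:c0[1]+6,c0[0]-6:c0[0]+6].mean()>.5: ms[n]=d["pixels"];break
    for k in("container","container_lug","saline","tape_roll","instrument_cup"): print(n,k,[(np.round(d["centre"],3).tolist(),round(d["confidence"],2)) for d in r.place_of(n,k)][:3])
    a,o=crop(im,n,c0,S=8,w=50); a=np.clip(a*1.5,0,255).astype(np.uint8); wire(a,n,CONT,H,.008,8,o,(255,255,0)); t.append(cv2.resize(a,(400,300),interpolation=cv2.INTER_AREA))
cv2.imwrite("pics/end.png",np.vstack([np.hstack(t),np.hstack([cv2.resize(cv2.imread(f"pics/end_{n}.png"),(400,300)) for n in("scene","top")])]))
if "top" in ms: print(fit({"top":ms["top"]},H,.008,boxes=CONT))
E
```

```text
t 24.9 tcp [0.4323 0.0417 0.2823] yawy -159.83 F [-0.53 -0.04  0.07] M [-0.01  0.16  0.06] w 1.0 j [ 27.    0.5 -18.3  -0.1 -71.2  -6.8]
scene container [([0.501, -0.179, 0.006], 0.88), ([0.283, -0.204, -0.006], 0.75), ([0.27, 0.254, -0.001], 0.59)]
scene container_lug [([0.533, -0.171, 0.073], 0.68), ([0.29, -0.239, 0.069], 0.62)]
scene saline [([0.698, -0.318, 0.001], 0.76), ([0.497, -0.177, 0.006], 0.55)]
scene tape_roll [([0.365, 0.01, 0.0], 0.82), ([0.498, -0.178, 0.006], 0.51)]
scene instrument_cup [([0.561, -0.438, -0.0], 0.73)]
top container [([0.283, -0.203, -0.002], 0.92), ([0.5, -0.179, 0.007], 0.91)]
top container_lug []
top saline [([0.698, -0.314, 0.001], 0.83)]
top tape_roll []
top instrument_cup [([0.559, -0.442, -0.002], 0.73)]
(array([ 0.49552779, -0.17876969,  0.34702715]), np.float64(-0.9139645482057933))
```

View pics/end.png

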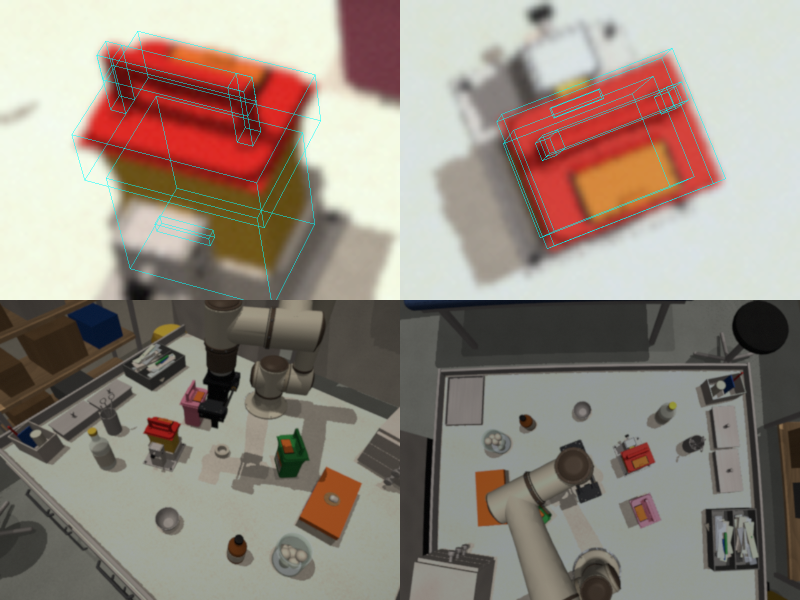

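The container stands upright in the holder: its lid and handle match the model at floor height, with the brass bolt at top crop (575,85) over the +x side. The bystanders are where they were, so I'll hand in.

```bash
python3 -c "
from station import r
print(r.finish_job())"
```

```text
the job is handed in; nothing more can be done
None
```

I latched the yellow container in the holder, proved the catch, let go and handed the job in at about 25 s of the 58 s allowed. The hand-in gives no verdict, so the points below are my own readings.

- **Seating:** I lowered the container with its lug on the catch side. The wrist force dropped as the catch snapped, and pressing it onto the floor took about 11 N on top of its weight of roughly 3.4 N.
- **Pull test:** The lug met the bolt after about 5.7 mm of free lift. I then raised the pull until the catch carried an estimated 15–18 N and held it there for about 1.7 s. The reading peaked near 18.7 N, above the intended 15 N but under the 22 N limit. These are wrist forces minus the weight, so wall friction could shift the true load on the bolt slightly.
- **Final checks:**
  - The container is upright and released, with its origin at about (0.500, -0.179, 0.007) in both views, against a holder fit of (0.499, -0.180) with the floor at 0.008.
  - The wrist force is about zero.
  - The saline, tape roll and instrument cup were measured again and had not moved. The other bystanders I only checked by eye in the last picture.
- **Disagreements and gaps:**
  - A top-view silhouette fit at the end put the container about 3.5 mm towards -x. The other measurements do not support that.
  - The bolt's travel could not be measured directly. That it sprang out rests on the force drop and on the catch holding the pull.

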